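# Check a warming pan before filling

### The job

Before the empty lidded pan on the warming plate is filled, check that its floor is warm: lift its lid off and lay it flat, handle up, inside the empty dark baking tray, without dropping it. Then take the yellow probe thermometer from its stand, press its sprung tip lightly onto the pan's floor near the middle and hold it there for about two seconds, and put the probe back upright, fully home in its stand. Leave the pan where it is on the plate, open, and disturb nothing else.

Things in the scene. Friction and masses are not known exactly. Their poses are not given: they have to be found in the camera images.
- hotplate: Flat steel warming plate, 420 x 270 mm, 50 mm high, fixed; its black panel with a knob faces its -x end (towards the robot). Origin under its centre. Two pans stand on it, one nearer the robot and one farther (which is which varies).
- pan: The empty, lidded pan: steel, loose (about 0.55 kg), standing on the warming plate. 162 (x) x 176 (y) mm over its flange, 65 mm high, origin under its floor's centre, z up. The opening is 138 x 152 mm at the top, narrowing to 126 x 140 mm at the floor.
- pan_floor (a point): Centre of the empty pan's inner floor, 3 mm above the pan's origin and 62 mm below its rim.
- lid: Steel lid lying loose on the empty pan's flange, about 0.3 kg, 162 (x) x 176 (y) mm, 3 mm thick. Origin: centre of the underside of its plate. A lip inset from the edge reaches 6 mm below the plate, into the pan with about 3 mm play, so it lifts straight up; laid down on a flat floor the lid rests on this lip, its origin 6 mm above the floor.
- lid_handle (a point): Middle of the lid's handle: a round black bar 10 mm thick and 88 mm long along the lid's y, its centre line 38 mm above the lid's origin (35 mm above the top of the plate), on two legs.
- tray: Empty shallow dark grey baking tray, loose, about 0.8 kg: 325 (x) x 265 (y) mm over its flange, 20 mm high. Origin under its centre. Its flat floor measures 295 (x) x 235 (y) mm inside. It lies to the left or to the right of the warming plate.
- tray_floor (a point): Centre of the tray's inner floor, 3 mm above the table.
- stand: The probe's stand, fixed: steel foot 110 x 120 mm with a black socket 38 (x) x 56 (y) mm, 118 mm high. Its pocket is 28 (x) x 46 (y) mm; ledges 98 mm above the table on its two y sides carry the probe's handle, leaving a slot 24 mm wide (y) for the stem. Origin: under the socket's axis, z up. The plate lies between it and the tray.
- stand_mouth (a point): Centre of the socket's mouth, on its axis, 118 mm above the table.
- probe: Probe thermometer, 180 mm long, 0.13 kg, loose, upright in the stand, tip down. Origin: centre of the tip's unpressed face; z runs up the stem. Yellow handle from z = 85 to 180 mm, 20 mm thick (x), 38 mm wide (y); stem 8 mm thick. Home in the stand its axes match the stand's, its origin is 13 mm above the table and the top 75 mm of its handle stand clear; about 4 mm play each side.
- probe_grip (a point): Point on the handle's axis, 145 mm above the tip and 35 mm below the handle's top.
- probe_foot (a point): Centre of the lower face of the probe's sprung copper tip, a flat disc 12 mm across.
- probe_tip (a joint): How far the sprung tip is pushed into the stem: 0 free, 0.008 m fully in. The spring takes about 0.3 to 3 N over this travel; the tip is well pressed from 0.0015 m.
- pan_rolls: Bystander: an open pan of the same make filled with bread rolls, 65 mm high, the rolls reaching 105 mm, loose on the warming plate beside the empty one. Origin under its floor.
- timer: Bystander: white kitchen timer, 55 x 70 mm, 80 mm high, loose beside the stand. Origin under its centre.
- tongs: Bystander: steel tongs with black ends, 240 mm long, lying beside the stand, on the robot's side of it. Origin under its middle.
- brush: Bystander: pastry brush, 200 mm long, lying near the robot, to its left. Origin near its middle.
- seed_jar: Bystander: jar with a steel cap, 72 mm across, 100 mm high, near the robot, to its right. Origin under its centre.
- shaker: Bystander: steel shaker, 58 mm across, 104 mm high, standing beside the timer. Origin under its centre.
Mind the look-alikes: they are no part of the job. What is meant by the probe is not blue, and is the smaller of those in its own colour. What is shaped like the lid but green is not meant.

How it is judged:
By the outcome, as a careful person would: the job done as asked, in the order asked, and still so for the second after the job is handed in, with the robot touching nothing.
It also fails if it takes over 64 s, if anything falls off the work surface, if the arm or the gripper's body presses on something with over 40 N, if the wrist force passes 120 N, or if a joint passes its speed limit or range.

### The arm

A 7-joint arm with a two-finger parallel gripper is mounted at the origin on the work surface. World frame = base frame: x ahead of the robot, y to its left, z up, the work surface at z = 0. Lengths are in m, angles in rad, forces in N, time in s.
With the tool pointing down it reaches from about 0.375 to 0.925 m from the base axis. Payload 3.1 kg.
Tool frame: the origin (TCP) lies between the finger pads; the fingertips stand 19 mm ahead of it and the grasp point (between the pads) is the TCP; z points along the fingers, y is the line along which they close (so a half turn about z gives the same grasp; the last joint's range is limited). The gripper opens to 85 mm and grips with 20 to 120 N. Pads are 22 mm wide; open, the fingers measure 114 mm over their backs; the gripper's body (76 mm by 85 mm) begins 54 mm behind the grasp point. The pads swing forward as they close: fully open they stand 13 mm farther back than shut.
Start: joints at [-1.251, 0.383, 0.044, 1.598, -0.018, 1.161, -0.05], TCP at [0.264, 0.594, 0.25] pointing down, gripper open.
Joint ranges: [-2.61, 2.61], [-0.41, 2.15], [-1.48, 1.57], [0, 2.5], [-1.57, 4.71], [0.05, 1.97], [-2.85, 2.85]. Speed limits (rad/s): [2.79, 2.79, 3.14, 3.14, 3.14, 3.14, 3.14].

### API

Orientations are given as a unit quaternion [x, y, z, w].
In Python, from bench import move_ptp, movel, move_j, move_gripper, pause, inverse_kinematics, read_camera, camera_params, MotionError, sign_off, look_for, tip_of, read_time_s, read_qpos, read_joint_vel, read_effort, read_eef_pos, read_tcp_rot, read_ft_force, read_ft_torque, read_finger_gap, read_grasp_force gives the robot as it stands. Calls block until the motion is done:
- move_ptp(position, orientation): joint-space move of the TCP to a pose.
- movel(position, orientation=None, speed=0.15): straight line of the TCP; orientation=None keeps the orientation; speed is the mean speed in m/s.
- move_j(angles): joint-space move.
- move_gripper(opening, effort=None): finger opening in m; effort is the grip in N (None keeps the last); returns when the fingers have stopped.
- pause(seconds).
- inverse_kinematics(position, orientation): joint angles nearest the present ones, or None.
- read_camera(name): name is "scene" or "top" or "wrist"; returns the picture (400x640x3 uint8, red, green, blue); there is no depth.
- camera_params(name): a dict with "K" (3x3 intrinsics, pixels), "camera_from_world" (4x4, takes a point from world to camera coordinates). Camera axes: x right, y down, z forward; pixel columns grow to the right and rows downward; lengths in m; the calibration is good to about 2 mm. A picture is of the moment at which its call begins: read the wrist's pose just before it. camera_params takes no time and is no camera call; for the wrist camera it gives the pose at the moment of the call.
A pose or a line that the arm cannot do raises MotionError and nothing moves.
- sign_off(): hands the job in; it is judged then, once.
Trained networks look in the newest picture that a camera, given by its name, has taken for a name from the list of things; names that differ only in an ending like _2 or _b are one class to them, and where a whole thing is asked for, a point or a joint stands for the part that bears it (a point fixed in the world has none). Each returns a list of dicts, best first, with "confidence" (0 to 1); they miss things now and then, are a little off and sometimes report something else, mostly with a low value. They report only what shows in the picture. A call takes as long as a camera call. They do not tell look-alikes from the thing itself.
- look_for(camera, name): "at" ([column, row] in pixels, amid what is visible of it).
- tip_of(camera, name): "at" ([column, row] in pixels: a listed point, or the origin of a listed thing).
Readings, each from a call of its own:
- read_time_s(): time.
- read_qpos(): joint angles.
- read_joint_vel(): joint speeds.
- read_effort(): joint torques, N m.
- read_eef_pos(): TCP position.
- read_tcp_rot(): TCP orientation.
- read_ft_force(): force on the tool from outside, world axes, zero at the start.
- read_ft_torque(): the same for the moment, N m.
- read_finger_gap(): finger opening in m.
- read_grasp_force(): force on a finger pad.
Only numpy, scipy, OpenCV 4.12 (cv2) and the standard library are available. Lean on these libraries where they do the work, as an engineer would, in place of code of your own. Each camera call takes 0.05 s, during which the arm holds its last target. There are 200 camera calls.

## Working session

There is one attempt and no reset: what is moved stays moved. The work goes in short steps, each a Python script; the robot and the scene stay as the last script left them, time stands still between calls to the robot, and variables do not carry over. Pictures are saved under pics/ and viewed, at most 10 in all, crops included, and the job is handed in when it is done.

```bash
ls; mkdir -p pics
cat > h.py <<'E'
from bench import *
import numpy as np, cv2
def ray(cam,px):
    P=camera_params(cam);K=np.array(P["K"]);T=np.array(P["camera_from_world"])
    d=T[:3,:3].T@np.linalg.solve(K,[px[0],px[1],1.]);o=-T[:3,:3].T@T[:3,3];return o,d
def at_z(cam,px,z):
    o,d=ray(cam,px);return o+d*(z-o[2])/d[2]
def proj(cam,p):
    P=camera_params(cam);K=np.array(P["K"]);T=np.array(P["camera_from_world"])
    q=K@(T[:3,:3]@np.array(p)+T[:3,3]);return q[:2]/q[2]
def tri(p):
    A=np.zeros((3,3));b=np.zeros(3)
    for cam,px in p:
        o,d=ray(cam,px);d=d/np.linalg.norm(d);M=np.eye(3)-np.outer(d,d);A+=M;b+=M@o
    return np.linalg.solve(A,b)
def save(cam,name):
    im=read_camera(cam);cv2.imwrite(f"pics/{name}.png",im[:,:,::-1]);return im
E
python3 - <<'E'
from h import *
a=save("scene","s0");b=save("top","t0")
for n,z in [("lid_handle",.05+.062+.003+.038),("pan_floor",.053),("tray_floor",.003),("stand_mouth",.118),("probe_grip",.158),("hotplate",0),("pan_rolls",.05),("lid",.115),("pan",.05),("tray",0),("probe",.013),("stand",0)]:
  for c in("scene","top"):
    for r in tip_of(c,n)[:3]:
      print(n,c,np.round(r["at"]),round(r["confidence"],2),np.round(at_z(c,r["at"],z),3))
print(read_tcp_rot(),read_eef_pos(),read_time_s())
E
```

```text
pics
lid_handle scene [346. 198.] 0.81 [0.496 0.027 0.153]
lid_handle scene [214. 302.] 0.79 [ 0.81  -0.296  0.153]
lid_handle scene [354. 279.] 0.45 [0.762 0.022 0.153]
lid_handle top [300. 199.] 0.93 [0.485 0.028 0.153]
lid_handle top [398. 133.] 0.66 [ 0.718 -0.304  0.153]
pan_floor scene [467. 223.] 0.22 [0.514 0.385 0.053]
tray_floor scene [462. 225.] 0.85 [0.48  0.391 0.003]
tray_floor scene [344. 199.] 0.58 [0.348 0.04  0.003]
tray_floor top [203. 205.] 0.78 [0.467 0.4   0.003]
stand_mouth scene [187. 207.] 0.87 [ 0.472 -0.421  0.118]
stand_mouth scene [419. 175.] 0.31 [0.372 0.262 0.118]
stand_mouth scene [176. 256.] 0.21 [ 0.647 -0.42   0.118]
stand_mouth top [431. 209.] 0.74 [ 0.461 -0.428  0.118]
stand_mouth top [432. 210.] 0.72 [ 0.46  -0.431  0.118]
probe_grip scene [126. 204.] 0.88 [ 0.493 -0.574  0.158]
probe_grip scene [184. 196.] 0.64 [ 0.468 -0.421  0.158]
probe_grip scene [242. 188.] 0.62 [ 0.445 -0.262  0.158]
probe_grip top [475. 192.] 0.67 [ 0.521 -0.567  0.158]
probe_grip top [433. 210.] 0.66 [ 0.456 -0.423  0.158]
probe_grip top [388. 218.] 0.56 [ 0.425 -0.273
[... 407 characters left out ...]
15]
lid top [399. 140.] 0.94 [ 0.703 -0.314  0.115]
pan scene [342. 225.] 0.89 [0.503 0.019 0.05 ]
pan top [299. 200.] 0.68 [0.488 0.037 0.05 ]
tray top [204. 202.] 0.98 [0.477 0.395 0.   ]
probe scene [249. 224.] 0.91 [ 0.452 -0.258  0.013]
probe scene [146. 246.] 0.89 [ 0.524 -0.551  0.013]
probe top [422. 213.] 0.67 [ 0.452 -0.42   0.013]
probe top [461. 196.] 0.59 [ 0.519 -0.565  0.013]
probe top [378. 216.] 0.39 [ 0.439 -0.258  0.013]
stand scene [194. 231.] 0.79 [ 0.46  -0.426  0.   ]
stand top [419. 212.] 0.76 [ 0.457 -0.412  0.   ]
stand top [429. 210.] 0.61 [ 0.464 -0.449  0.   ]
[ 2.07328069e-01  9.78271471e-01  1.30995689e-06 -2.40922466e-05] [0.26370215 0.59411327 0.25025544] 1.3
```

View pics/s0.png

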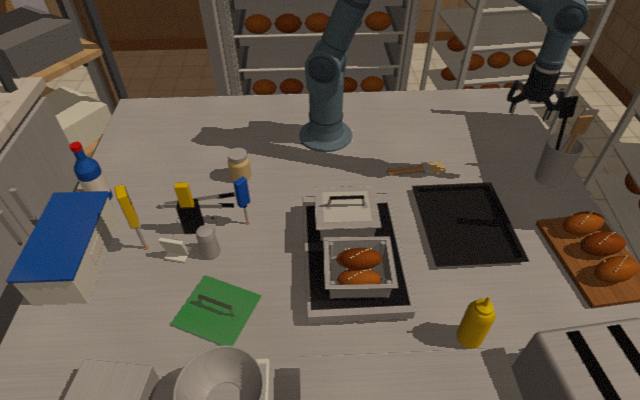

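View pics/t0.png

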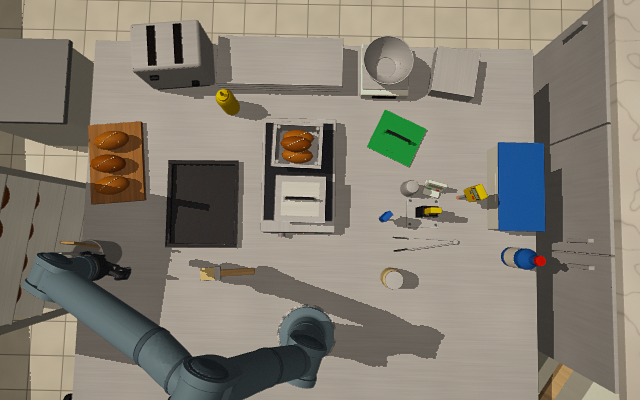

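The pan to work on is the near one: its steel lid has the handle at scene (346,198), top (300,199). The green lid at scene (217,310) is a decoy. The tray is on the left, top (203,203). The stand with the yellow probe is at scene (187,207), top (431,210). A bigger yellow probe at (128,205) and a blue one at (242,190) are decoys. Next I'll look from the wrist above the lid.

```bash
cat >> h.py <<'E'
def Q(yaw,s):  # tool down, closing line along world x turned by yaw
    a=s*np.pi/4+yaw/2
    return [np.cos(a),np.sin(a),0.,0.]
E
python3 - <<'E'
from h import *
for s in(1,-1,3):
  for p in([.43,.03,.36],[.49,.03,.153],[.475,.395,.047],[.46,-.425,.158]):
    j=inverse_kinematics(p,Q(0,s));print(s,None if j is None else np.round(j,2))
E
```

```text
1 [-0.83 -0.2   0.59  1.97  0.11  1.34 -0.28]
1 [-0.7   0.23  0.62  2.08 -0.17  0.88  0.02]
1 [-0.98  0.58  0.28  1.82 -0.22  0.77 -0.59]
1 [-0.01  0.6   0.93  1.77 -0.55  1.05  1.12]
-1 [-1.19 -0.3   0.86  1.98  0.23  1.37  2.75]
-1 [-1.25  0.62  1.39  2.1  -0.72  1.05 -2.62]
-1 [-0.61  0.58 -0.19  1.8   0.15  0.78  2.27]
-1 [-0.21  0.95  1.37  1.77 -0.97  1.29 -1.73]
3 [-1.19 -0.3   0.86  1.98  0.23  1.37  2.75]
3 [-1.25  0.62  1.39  2.1  -0.72  1.05 -2.62]
3 [-0.61  0.58 -0.19  1.8   0.15  0.78  2.27]
3 [-0.21  0.95  1.37  1.77 -0.97  1.29 -1.73]
```

Run:
```python
from h import *
move_ptp([.45,.03,.36],Q(0,1))
save("wrist","w0")
print(proj("wrist",[.49,.03,.153]))
for n,z in [("lid_handle",.153),("lid",.115)]:
    for r in tip_of("wrist",n)[:3]:
      print(n,np.round(r["at"]),round(r["confidence"],2),np.round(at_z("wrist",r["at"],z),3))
print(read_time_s())
```

```text
[355.1743032  180.84284394]
lid_handle [353. 179.] 0.9 [0.488 0.032 0.153]
lid [352. 175.] 0.66 [0.49  0.029 0.115]
3.6167
```

View pics/w0.png

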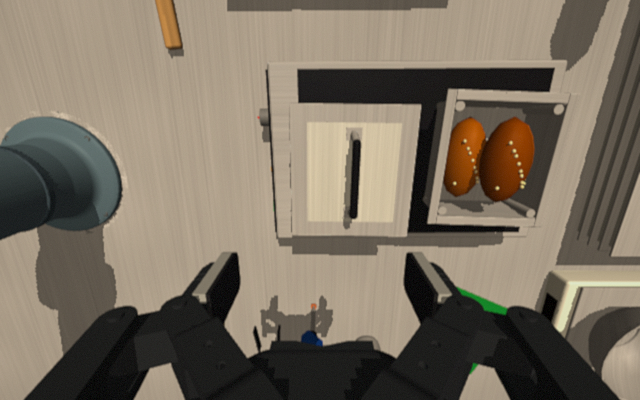

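The lid is centred at about (353,172), with its handle bar running from about (356,137) to (353,217). I'll compute its yaw from its edges.

Run:
```python
from h import *
im=cv2.imread("pics/w0.png")
g=im.max(2)
m=((g<60)).astype(np.uint8);m[:, :325]=0;m[:,385:]=0;m[:125]=0;m[230:]=0
n,l,s,c=cv2.connectedComponentsWithStats(m)
k=1+np.argmax(s[1:,4]);print(s[k],c[k])
ys,xs=np.where(l==k)
P=np.array([at_z("wrist",p,.153)[:2] for p in zip(xs,ys)])
r=cv2.minAreaRect((P*1000).astype(np.float32));print(r)
C=[at_z("wrist",p,.118)[:2] for p in((293,104),(420,104),(408,236),(289,233))]
print(np.round(C,3),np.mean(C,0)); C=np.array(C)
for a,b in((0,3),(1,2)):d=C[a]-C[b];print("yaw",np.degrees(np.arctan2(-d[0],d[1])),np.linalg.norm(d))
d=C[1]-C[0];print(np.degrees(np.arctan2(d[1],d[0])));d=C[2]-C[3];print(np.degrees(np.arctan2(d[1],d[0])))
```

```text
[348 140  12  78 554] [354.42960289 178.77797834]
((488.33837890625, 30.390926361083984), (94.23267364501953, 10.119832038879395), 89.11958312988281)
[[ 0.415  0.117]
 [ 0.57   0.118]
 [ 0.572 -0.058]
 [ 0.404 -0.054]] [0.49007136 0.03059055]
yaw -3.4172176540732138 0.17157335304648258
yaw 0.6690230540422822 0.1757709311966919
0.18850447252499228
-1.3630290818216406
```

Run:
```python
from h import *
q=Q(-.012,1)
move_gripper(.05,60)
move_ptp([.489,.0305,.22],q)
movel([.489,.0305,.153],speed=.1)
move_gripper(0.,60)
print(read_finger_gap(),read_grasp_force(),read_ft_force())
movel([.489,.0305,.18],speed=.06)
print(read_finger_gap(),read_ft_force())
movel([.489,.0305,.26],speed=.15)
save("scene","s1");print(read_ft_force(),read_ft_torque(),read_time_s())
for n in("tray_floor","tray"):
  for c in("scene","top"):
    if c=="top":read_camera("top")
    for r in look_for(c,n)[:1]:print(n,c,r["at"],at_z(c,r["at"],.003))
```

```text
0.007836087515203576 58.62969160079956 [-0.89911182 -0.11642405  3.67424901]
0.008380668989876057 [-0.43293806 -0.13633831 -3.45467705]
[-0.07673152  0.80555758 -3.84655684] [-0.01813452 -0.02789076  0.05326418] 7.3
tray_floor scene [346.2, 221.8] [0.44873768 0.03861018 0.003     ]
tray_floor top [204.3, 205.1] [0.46525838 0.39440732 0.003     ]
tray scene [467.7, 222.0] [0.46791264 0.41116377 0.003     ]
tray top [202.1, 201.0] [0.48050887 0.4033478  0.003     ]
```

View pics/s1.png

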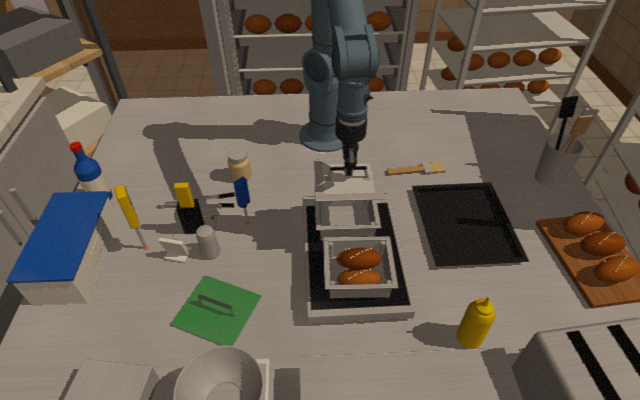

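The lid hangs level from the gripper, and the pan below is open at scene (347,213). The tray's corners are at scene (413,186), (489,183), (521,262) and (427,264), so I'll take its centre from those.

Run:
```python
from h import *
A=np.array([at_z("scene",p,.02)[:2] for p in((413,186),(489,183),(521,262),(427,264))])
B=np.array([at_z("top",p,.02)[:2] for p in((168,160),(240,161),(237,247),(166,245))])
print(A.round(3),B.round(3));c=(A.mean(0)+B.mean(0))/2;print(A.mean(0),B.mean(0))
q=Q(-.012,1)
movel([c[0],c[1],.2],q,speed=.25)
movel([c[0],c[1],.065],speed=.15)
f0=read_ft_force()[2]
z=.065
while z>.044:
    z-=.0015;movel([c[0],c[1],z],speed=.04)
    f=read_ft_force()[2]-f0
    if f>1.5:break
print(z,f)
move_gripper(.03)
movel([c[0],c[1],.12],speed=.12)
move_ptp([c[0],c[1]-.04,.25],q)
im=save("top","t1");save("wrist","w1");print(read_time_s())
```

```text
[[0.318 0.269]
 [0.316 0.521]
 [0.638 0.509]
 [0.632 0.246]] [[0.63  0.533]
 [0.633 0.263]
 [0.312 0.262]
 [0.314 0.524]]
[0.47581511 0.38626296] [0.47229538 0.39547123]
0.046999999999999986 5.703272295153621
15.0667
```

View pics/w1.png

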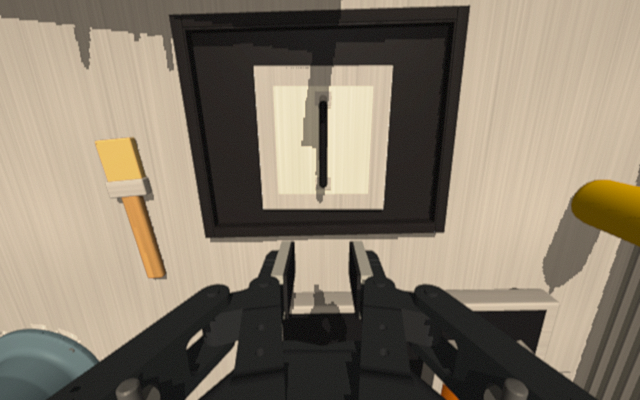

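The lid lies flat, handle up, in the middle of the tray, with its centre at (323,138). Next is the probe, with a wrist view first.

Run:
```python
from h import *
move_ptp([.46,-.46,.38],Q(0,1))
save("wrist","w2")
for n,z in [("probe_grip",.158),("stand_mouth",.118),("probe",.193),("stand",0)]:
    for r in tip_of("wrist",n)[:3]:
      print(n,np.round(r["at"]),round(r["confidence"],2),np.round(at_z("wrist",r["at"],z),3))
    for r in look_for("wrist",n)[:2]:
      print(" look",n,np.round(r["at"]),round(r["confidence"],2))
print(read_time_s())
```

```text
probe_grip [364. 263.] 0.85 [ 0.519 -0.579  0.158]
probe_grip [318. 150.] 0.69 [ 0.457 -0.425  0.158]
 look probe_grip [302.  14.] 0.78
 look probe_grip [366. 242.] 0.63
stand_mouth [318. 148.] 0.85 [ 0.456 -0.429  0.118]
 look stand_mouth [322. 128.] 0.91
probe [307.  32.] 0.92 [ 0.446 -0.309  0.193]
probe [318. 137.] 0.7 [ 0.456 -0.408  0.193]
 look probe [368. 243.] 0.81
 look probe [318. 148.] 0.7
stand [317. 137.] 0.73 [ 0.452 -0.425  0.   ]
 look stand [322. 128.] 0.74
18.4083
```

View pics/w2.png

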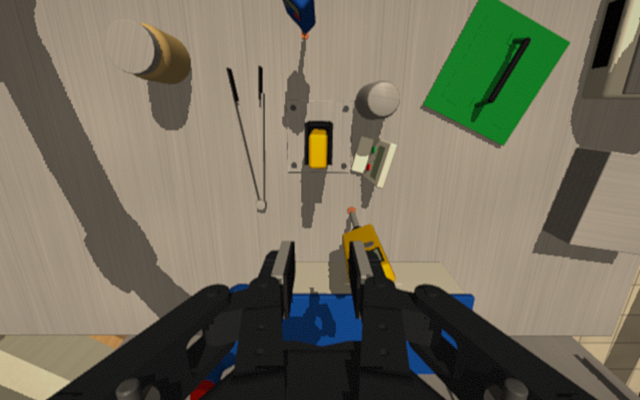

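The probe stands in its stand at wrist (318,148), aligned with the axes. The leaning larger yellow probe at (368,245), the timer (375,160) and the shaker (378,98) are close by.

Run:
```python
from h import *
im=cv2.imread("pics/w2.png")[:,:,::-1].astype(int)
m=((im[:,:,0]>120)&(im[:,:,1]>80)&(im[:,:,2]<70));m[:,:290]=0;m[:,345:]=0;m[:110]=0;m[185:]=0
ys,xs=np.where(m);print(xs.min(),xs.max(),ys.min(),ys.max())
for y in range(ys.min(),ys.max()+1,5):
    r=xs[ys==y];print(y,r.min(),r.max(),im[y,(r.min()+r.max())//2],np.round([at_z("wrist",(r.min()-.5,y),.193)[:2],at_z("wrist",(r.max()+.5,y),.193)[:2]],4).ravel())
print("cam",ray("wrist",(0,0))[0],read_eef_pos())
# socket and foot
g=im.max(2)
k=(g<60);k[:,:290]=0;k[:,345:]=0;k[:110]=0;k[185:]=0
ys,xs=np.where(k);print(xs.min(),xs.max(),ys.min(),ys.max(),at_z("wrist",(xs.min(),125),.118),at_z("wrist",(xs.max(),125),.118),at_z("wrist",(318,ys.min()),.118))
C=np.array([at_z("wrist",p,.006)[:2] for p in((288,103),(351,103),(349,171),(289,172))]);print(C.round(3),C.mean(0))
```

```text
309 326 129 168
129 314 317 [134  97   0] [ 0.4511 -0.4002  0.4554 -0.4002]
134 310 325 [199 151   0] [ 0.4468 -0.4054  0.4639 -0.4054]
139 309 326 [217 173   0] [ 0.4457 -0.4107  0.465  -0.4106]
144 309 326 [215 170   0] [ 0.4456 -0.416   0.4651 -0.4159]
149 309 326 [217 170   0] [ 0.4455 -0.4213  0.4651 -0.4213]
154 309 326 [217 168   0] [ 0.4455 -0.4267  0.4651 -0.4267]
159 309 326 [217 167   0] [ 0.4454 -0.4322  0.4652 -0.4322]
164 309 325 [218 164   0] [ 0.4453 -0.4377  0.4641 -0.4377]
cam [ 0.45981676 -0.38285547  0.503581  ] [ 0.46003243 -0.45994714  0.37999962]
304 332 121 164 [ 0.43655776 -0.39931491  0.118     ] [ 0.47340586 -0.3992657   0.118     ] [ 0.45499459 -0.39422198  0.118     ]
[[ 0.404 -0.369]
 [ 0.508 -0.369]
 [ 0.509 -0.483]
 [ 0.402 -0.485]] [ 0.4556434 -0.4264787]
```

Run:
```python
from h import *
q=Q(0,1);x,y=.4553,-.4245
move_gripper(.05,50)
move_ptp([x,y,.25],q)
movel([x,y,.158],speed=.12)
f0=read_ft_force();move_gripper(0.,50)
print(read_finger_gap(),read_grasp_force(),read_ft_force()-f0)
movel([x,y,.18],speed=.06);print(read_finger_gap(),read_ft_force()-f0)
movel([x,y,.38],speed=.2);print(read_eef_pos(),read_ft_force()-f0)
save("scene","s2")
print(tip_of("scene","probe_foot")[:3],proj("scene",[x,y,.38-.145]),read_time_s())
```

```text
0.019425123855485553 49.22028422355652 [-0.80809079 -0.29447445  3.26794224]
0.019230558144778923 [-0.14878332  0.510864   -0.87963646]
[ 0.45480467 -0.42377592  0.37825688] [-0.71500005  0.3681251  -1.85311216]
[{'at': [145.1, 248.3], 'confidence': 0.48}] [176.58863757 171.77789542] 22.3917
```

View pics/s2.png

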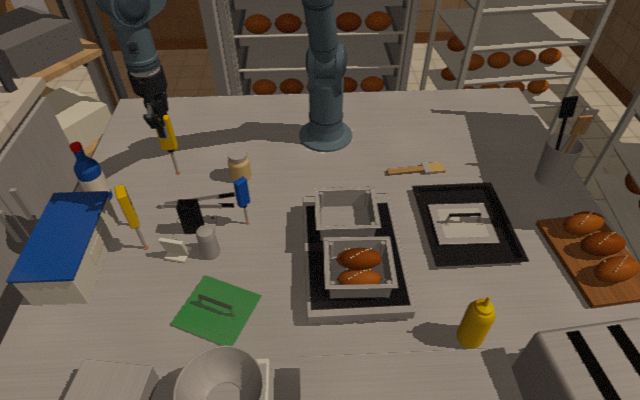

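The probe hangs upright, with its tip at scene (178,174) where predicted. The lid rests in the tray. Next I'll press the probe in the pan.

Run:
```python
from h import *
q=Q(0,1);x,y=.489,.0305
movel([.4553,-.4245,.40],q,speed=.2)
movel([x,y,.40],q,speed=.3)
movel([x,y,.22],speed=.18)
movel([x,y,.206],speed=.05);pause(.15)
def F():return np.mean([read_ft_force()[2] for _ in range(5)])
f0=F();z=.206;t=read_time_s()
while z>.188:
    z-=.001;movel([x,y,z],speed=.04);pause(.05);f=F()-f0;e=read_eef_pos();print(round(z,4),np.round(e,4),round(f,2))
    if f>1.6:break
pause(2.2);print(read_eef_pos(),F()-f0,read_time_s())
```

```text
0.205 [0.489  0.0305 0.205 ] -0.21
0.204 [0.489  0.0305 0.204 ] -0.24
0.203 [0.489  0.0305 0.2029] -0.08
0.202 [0.489  0.0305 0.2019] -0.17
0.201 [0.489  0.0305 0.201 ] -0.82
0.2 [0.489  0.0305 0.1999] -0.34
0.199 [0.4891 0.0305 0.1991] -0.58
0.198 [0.4891 0.0305 0.1981] 0.32
0.197 [0.4891 0.0305 0.1971] 0.55
0.196 [0.4891 0.0305 0.1961] 1.08
0.195 [0.4891 0.0305 0.1951] 0.76
0.194 [0.4891 0.0305 0.1941] 2.62
[0.48906402 0.03050319 0.19403045] 1.553557258077685 31.8417
```

The tip is pressed about 4 mm (1.6 N) and was held for over 2 s. Now it goes back to the stand.

Run:
```python
from h import *
q=Q(0,1);x,y=.4553,-.4245
movel([.489,.0305,.22],speed=.06)
movel([.489,.0305,.40],speed=.2)
movel([x,y,.40],q,speed=.28)
pause(.3);print(read_eef_pos())
save("scene","s3");save("top","t3")
movel([x,y,.29],speed=.15);pause(.1)
f0=read_ft_force();print(read_eef_pos())
z=.29
while z>.1585:
    z=max(z-.012,.158) if z>.18 else max(z-.003,.158)
    movel([x,y,z],speed=.06);f=read_ft_force()-f0
    if np.linalg.norm(f)>5:print("contact",z,f);break
print(z,read_eef_pos(),f,read_time_s())
```

```text
[ 0.455624   -0.42387481  0.40012596]
[ 0.45591869 -0.42539494  0.29171219]
contact 0.158 [-0.71926889  0.99298441  5.61046441]
0.158 [ 0.45587396 -0.42511826  0.15909848] [-0.71926889  0.99298441  5.61046441] 41.1417
```

Run:
```python
from h import *
x,y=.4553,-.4245
move_gripper(.045)
movel([x,y,.25],speed=.12)
move_ptp([.44,-.46,.38],Q(0,1))
a=save("wrist","w4");save("top","t4");b=save("scene","s4")
c=cv2.resize(b[150:330,90:540],(800,320),interpolation=cv2.INTER_CUBIC);d=cv2.resize(a[60:260,240:440],(280,280),interpolation=cv2.INTER_CUBIC)
o=np.zeros((600,800,3),np.uint8);o[:320]=c;o[320:,:280]=d;cv2.imwrite("pics/c4.png",o[:,:,::-1])
for r in tip_of("scene","probe_grip")[:3]:print(r)
print(proj("scene",[.455,-.4245,.193]),read_time_s())
```

```text
{'at': [242.3, 188.9], 'confidence': 0.87}
{'at': [183.6, 196.0], 'confidence': 0.7}
{'at': [127.4, 201.7], 'confidence': 0.62}
[180.20735758 183.22671237] 43.225
```

View pics/c4.png

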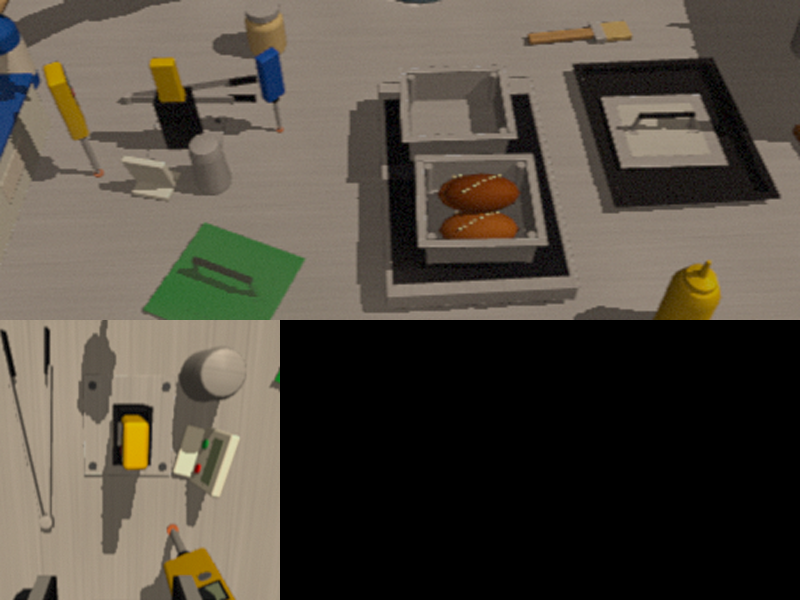

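The probe is upright in its socket, the lid is in the tray, the pan is open and the bystanders are unmoved. One numeric check of the seat depth against the first picture, then I'll sign off.

Run:
```python
from h import *
ok=[]
for n in("s0","s4"):
    im=cv2.imread(f"pics/{n}.png")[:,:,::-1].astype(int)
    m=((im[:,:,0]>110)&(im[:,:,1]>80)&(im[:,:,2]<80));m[:,:165]=0;m[:,205:]=0;m[:170]=0;m[225:]=0
    ys,xs=np.where(m);ok.append((xs.min(),xs.max(),ys.min(),ys.max(),xs.mean(),ys.mean()));print(ok[-1])
a,b=map(np.array,ok)
if abs(a-b).max()<1.6: print(sign_off())
```

```text
(np.int64(174), np.int64(193), np.int64(182), np.int64(206), np.float64(183.67226890756302), np.float64(194.03641456582633))
(np.int64(174), np.int64(193), np.int64(182), np.int64(206), np.float64(183.59722222222223), np.float64(193.82222222222222))
the job is handed in; nothing more can be done
None
```

The job is done and handed in at about 43 s: the lid lies flat, handle up, in the tray. The probe tip was pressed about 4 mm (1.6 N) onto the middle of the pan's floor for over two seconds. The probe is back upright and home in its stand, the pan is open on the plate, and nothing else appears disturbed in the last picture.

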